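# Fetch the paperweight from behind the ink bottle, seal and jar

## Task

The long wooden paperweight lies on the wooden tray behind three things: the ink bottle, the stone seal and the lidded jar. Clear all three onto the blue mat, leaving the paperweight where it is, then lay the paperweight flat on the tan band at the bare end of the painting, centred on it and along it, while the three wait on the mat. Then put the bottle, the seal and the jar back on the tray, each standing where it stood at the start, and never tip any of the three over.

Things in the scene. Friction and masses are not known exactly. Their poses are not given: they have to be found in the camera images.
- bottle_mid (a point): Ink bottle: black round bottle with white paper label, 52 mm across up to 64 mm height, then a narrow neck and a 29 mm black cap; 95 mm tall, about 0.16 kg. The point is on its axis, 47.5 mm above its underside; z is up. Starts upright on the tray in the row of three.
- seal_mid (a point): Stone seal: pale marble block, 42 x 42 mm square and straight-sided up to 64 mm height, with a narrower carved knob on top; 94 mm tall, about 0.38 kg. The point is on its axis, 47 mm above its underside; x and y are square to its side faces (any yaw will do when it is put back), z is up. Starts upright on the tray in the row.
- jar_mid (a point): Lidded porcelain jar: white, round, with blue bands, 54 mm across from 26 to 62 mm height, foot 42 mm across, shoulders narrowing to a small lid knob; 95 mm tall, about 0.22 kg. The point is on its axis, 47.5 mm above its underside; z is up. Starts upright on the tray in the row.
- weight_mid (a point): Paperweight: plain dark wood bar, 190 mm long (its y), 34 mm wide (its x), 28 mm high (z up), about 0.22 kg. The point is its centre, 14 mm above its underside. It starts flat on the tray on the far side of the row (from the robot), parallel to it; only about 10 mm of room between them, but some 55 mm free behind it (a small porcelain tin 36 mm across, 18 mm high, stands there near the +y end of the tray).
- tray: Fixed wooden board, 180 mm (x) by 240 mm (y), its top 12 mm above the table, with a 10 mm wide, 12 mm high ledge along its far edge. Origin at the centre of its underside. The three things stand in a row along its y, about 53 mm before its centre (-x), about 85 mm apart, in any order.
- mat: Side area: flat dark blue mat with two pale stripes, fixed, 280 mm (x) by 170 mm (y), 4 mm thick, empty at the start; to the robot's left or right of the tray. Origin at the centre of its underside.
- painting: Painting, fixed: white sheet 230 mm wide (y), 270 mm long (x), on a slightly larger grey felt, together 4 mm thick; on the other side of the tray from the mat. Origin at the underside, under the centre of the tan band, 44 mm (x) by 200 mm (y), across its end nearest the robot. The paperweight goes on it, long axis along y (either way round). A 50 mm dark pebble lies 190 mm beyond the band.

How it is judged:
By the outcome, as a careful person would: the job done as asked, in the order asked, and still so for the second after the job is handed in, with the robot touching nothing.
It also fails if it takes over 144 s, if anything falls off the work surface, if the arm or the gripper's body presses on something with over 40 N, if the wrist force passes 120 N, or if a joint passes its speed limit or range.

## Robot

A 7-joint arm with a two-finger parallel gripper is mounted at the origin on the work surface. World frame = base frame: x ahead of the robot, y to its left, z up, the work surface at z = 0. Lengths are in m, angles in rad, forces in N, time in s.
With the tool pointing down it reaches from about 0.4 to 0.875 m from the base axis. Payload 19.3 kg.
Tool frame: the origin (TCP) lies on the centre line of the jaws, within the pads' length; the fingertips stand 8 mm ahead of it and the grasp point (between the pads) lies 11 mm behind it; z points along the fingers, y is the line along which they close (so a half turn about z gives the same grasp; the last joint's range is limited). The gripper opens to 85 mm and grips with 20 to 120 N. Pads are 22 mm wide; open, the fingers measure 114 mm over their backs; the gripper's body (76 mm by 85 mm) begins 54 mm behind the grasp point. The pads swing forward as they close: fully open they stand 13 mm farther back than shut.
Start: joints at [-1.375, 0.521, -0.036, 1.599, 0.021, 1.021, -0.113], TCP at [0.164, 0.603, 0.239] pointing down, gripper open.
Joint ranges: [-2.91, 2.91], [-0.3, 2.13], [-1.5, 1.42], [0.17, 2.43], [-1.26, 4.41], [0.16, 1.93], [-2.52, 2.52]. Speed limits (rad/s): [1.89, 1.89, 2.39, 2.39, 3.01, 3.01, 3.01].

## Interface

Orientations are given as [roll, pitch, yaw] about the fixed x, y, z axes, in that order (R = Rz(yaw) Ry(pitch) Rx(roll)).
In Python, from workcell import status, grab_frame, camera_params, bot, search_frame, silhouettes gives the robot as it stands.
- The arm moves only by the shell command python3 -m creep 'ROWS' [FORCE]. ROWS is JSON, a list of rows, each a list of 5 numbers: the shift along the tool's x, y, z in units of 60 mm (1.0 is 60 mm), then the turn about the tool's z in units of 8 degrees (1.0 is 8 degrees), then the opening, from 0 (shut) to 1 (fully open). In form: [[x, y, z, twist, hand], ...]. A call has 1 to 5 rows; each row is the pose to reach, as a shift and turn from the pose commanded when the call began, along the tool's axes at that moment; what a row does not reach only later rows make up. A row lasts 1/8 s, in which the tool goes at most 62.5 mm and 10.7 degrees, less where a joint would pass 70% of its speed; a pose out of reach is approached as far as the arm can. A call with a gripper value outside its range is refused whole. The fingers move at their own pace and stop on an object; FORCE is the grip in N (left out, the last holds). Time passes only in rows, so rows that repeat a pose let the fingers close. It gives the time, the measured TCP pose, the force, the opening and the grip force at its end, in the units of the state.
- status.observe(): the state, without advancing time (a new reading comes with each control period).
- grab_frame(name): name is "side" or "top" or "wrist"; returns the picture (400x640x3 uint8, blue, green, red); there is no depth.
- camera_params(name): a dict with "K" (3x3 intrinsics, pixels), "k1" (the pictures are not rectified: a ray, as slopes to the right and down, at radius r is drawn at 1 + k1 r^2 times it, then the intrinsics apply), "rvec" (rotation vector, rad) and "tvec" (3), from world to camera coordinates, as OpenCV has them; the wrist camera has in their place "tool_from_camera" (4x4, takes a point from camera to tool coordinates, whose origin is the TCP and whose axes are the flange's). Camera axes: x right, y down, z forward; pixel columns grow to the right and rows downward; lengths in m; the calibration is good to about 2 mm. A picture is of the moment at which its call begins: read the wrist's pose just before it. camera_params takes no time and is no camera call.
- bot.job_done(): hands the job in; it is judged then, once.
Trained networks look in the newest picture that a camera, given by its name, has taken for a name from the list of things; names that differ only in an ending like _2 or _b are one class to them, and where a whole thing is asked for, a point or a joint stands for the part that bears it (a point fixed in the world has none). Each returns a list of dicts, best first, with "p" (0 to 1); they miss things now and then, are a little off and sometimes report something else, mostly with a low value. They report only what shows in the picture. A call takes as long as a camera call.
- search_frame(camera, name): "extent" ([left, top, right, bottom] as shares, 0 to 1, of the picture: columns of its width, rows of its height, round what is visible of it).
- silhouettes(camera, name): "mask" (400x640 bool, what is visible of it) and "extent" ([left, top, right, bottom] as shares, 0 to 1, of the picture: columns of its width, rows of its height, round what is visible of it).
The state is a dict: "clock": time; "qpos": joint angles; "qd": joint speeds; "joint_efforts": joint torques, N m; "position": TCP position; "tool_rot": TCP orientation; "force": force on the tool from outside, world axes, zero at the start; "moment": the same for the moment, N m; "grip_width": finger opening in m; "finger_force": force on a finger pad.
Only numpy, scipy, OpenCV 4.12 (cv2) and the standard library are available. Lean on these libraries where they do the work, as an engineer would, in place of code of your own. Each camera call takes 0.05 s, during which the arm holds its last target. There are 200 camera calls.

## Working session

There is one attempt and no reset: what is moved stays moved. The work goes in short steps, Python scripts to look and compute and a shell command to move; the robot and the scene stay as the last step left them, time stands still between calls to the robot, and variables do not carry over. Pictures are saved under pics/ and viewed, at most 14 in all, crops included, and the job is handed in when it is done.

```bash
mkdir -p pics; ls; python3 - <<'E'
from workcell import status, grab_frame, camera_params
import cv2
s=status.observe(); print(s)
for n in("side","top"):
    cv2.imwrite(f"pics/{n}0.png",grab_frame(n)); print(camera_params(n))
print(camera_params("wrist"))
E
```

```text
pics
{'clock': 0.0, 'qpos': array([-1.37523315,  0.52205419, -0.03632059,  1.60001889,  0.02119189,
        1.02113278, -0.11281722]), 'qd': array([ 6.25380282e-05,  2.08626331e-03, -1.41099287e-04,  2.14009439e-03,
        7.85126461e-04, -7.30246239e-04, -3.68434556e-04]), 'joint_efforts': array([ 5.74516325e-04, -9.27101827e+01,  1.98022529e+00, -3.69934559e+01,
        1.78999890e-02,  8.21541500e-03,  8.35019648e-06]), 'position': array([0.1641003 , 0.60270813, 0.23869689]), 'tool_rot': array([-3.14036722e+00,  8.61626915e-05,  2.87579239e+00]), 'force': array([-0.80482122,  1.25773972,  0.28301843]), 'moment': array([ 0.02568431,  0.01395486, -0.01298802]), 'finger_force': 0.0, 'grip_width': 0.08541054036189508}
{'K': array([[413.99969077,   0.        , 317.21578851],
       [  0.        , 413.99969077, 203.42481045],
       [  0.        ,   0.        ,   1.        ]]), 'k1': -0.09057352694673666, 'rvec': array([ 0.19908589, -2.70338046,  1.43524733]), 'tvec': array([0.55833488, 0.09547493, 0.99096302])}
{'K': array([[400.56655656,   0.        , 324.41236519],
       [  0.        , 400.56655656, 196.85818831],
       [  0.        ,   0.        ,   1.        ]]), 'k1': -0.10239939770136418, 'rvec': array([ 2.14071908, -2.14798714,  0.16384833]), 'tvec': array([-0.01309278,  0.55013847,  0.87646871])}
{'K': array([[343.16008977,   0.        , 319.96676786],
       [  0.        , 343.16008977, 203.25912993],
       [  0.        ,   0.        ,   1.        ]]), 'k1': -0.06355132122600868, 'tool_from_camera': array([[ 9.89655228e-04, -9.61811770e-01, -2.73709956e-01,
         6.84692637e-02],
       [ 9.99998963e-01,  1.23817441e-03, -7.35218137e-04,
        -6.85500126e-04],
       [ 1.04604212e-03, -2.73708944e-01,  9.61811998e-01,
        -1.34416570e-01],
       [ 0.00000000e+00,  0.00000000e+00,  0.00000000e+00,
         1.00000000e+00]])}
```

View pics/top0.png

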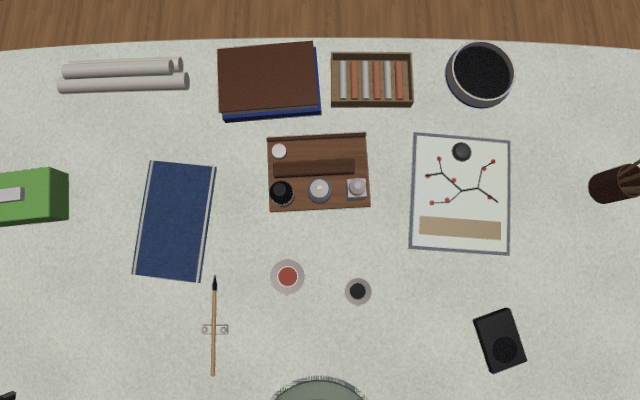

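View pics/side0.png

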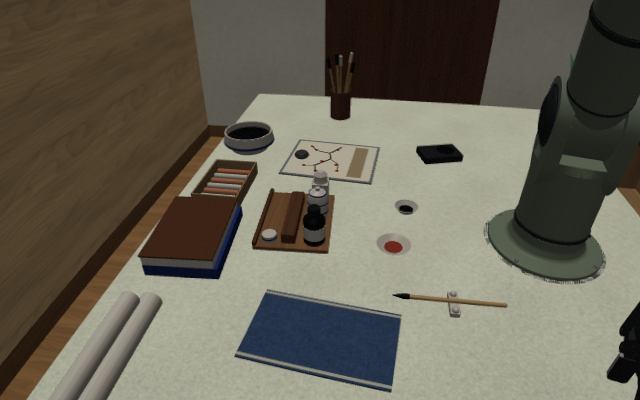

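Top view: the mat is at left (175,220), the tray at centre with bottle (281,192), jar (319,190), seal (357,187) and bar (314,168), and the painting at right with its band at (460,228). The side view agrees with this; there the bottle partly hides the jar and seal.

```bash
cat > h.py <<'E'
import numpy as np, cv2
from scipy.optimize import least_squares
from scipy.spatial.transform import Rotation as R
from workcell import status, grab_frame, camera_params, silhouettes, search_frame
def pose(cam, s=None):
    """world->camera R,t"""
    c=camera_params(cam)
    if cam=="wrist":
        T=np.eye(4); T[:3,:3]=R.from_euler('xyz',s["tool_rot"]).as_matrix(); T[:3,3]=s["position"]
        W=np.linalg.inv(T@c["tool_from_camera"]); return W[:3,:3],W[:3,3],c
    return cv2.Rodrigues(c["rvec"])[0],c["tvec"],c
def proj(P,cam,s=None):
    Rm,t,c=pose(cam,s); q=np.atleast_2d(P)@Rm.T+t; u=q[:,:2]/q[:,2:]
    u=u*(1+c["k1"]*(u**2).sum(1,keepdims=True)); return u@c["K"][:2,:2].T+c["K"][:2,2]
def toplane(px,z,cam,s=None):
    Rm,t,c=pose(cam,s)
    v=(np.atleast_2d(px)-c["K"][:2,2])/c["K"][0,0]; u=v.copy()
    for _ in range(20): u=v/(1+c["k1"]*(u**2).sum(1,keepdims=True))
    d=np.c_[u,np.ones(len(u))]@Rm; o=-Rm.T@t
    return (o+d*((z-o[2])/d[:,2:]))[:,:2]
PROF={"bottle_mid":[(0,.026),(.064,.026),(.08,.0145),(.095,.0145)],
 "jar_mid":[(0,.021),(.026,.027),(.062,.027),(.095,.008)],
 "seal_mid":None,"weight_mid":None}
def model(n,x,y,z0,yaw=0):
    if n in("seal_mid","weight_mid"):
        a,b,h=(.021,.021,.064) if n[0]=="s" else (.017,.095,.028)
        p=np.array([(i*a,j*b,k) for i in(-1,1) for j in(-1,1) for k in(0,h)])
        if n[0]=="s": p=np.r_[p,[(i*.012,j*.012,.094) for i in(-1,1) for j in(-1,1)]]
    else:
        t=np.linspace(0,2*np.pi,32); p=np.concatenate([np.c_[r*np.cos(t),r*np.sin(t),0*t+h] for h,r in PROF[n]])
    c,s=np.cos(yaw),np.sin(yaw); p=p@np.array([[c,s,0],[-s,c,0],[0,0,1]])
    return p+[x,y,z0]
def fit(n,cam,z0,x,y,yaw=0,s=None,m=None):
    """fit x,y,yaw by support of hull in 16 directions"""
    if m is None:
        ms=silhouettes(cam,n)
        if not ms: print(n,"not found"); return None
        print(n,"p",round(ms[0]["p"],2)); m=ms[0]["mask"]
    c=max(cv2.findContours(m.astype(np.uint8),0,1)[0],key=cv2.contourArea)[:,0,:].astype(float)
    a=np.arange(16)*np.pi/8; D=np.c_[np.cos(a),np.sin(a)]
    S=(c@D.T).max(0)+.4
    f=lambda v:(proj(model(n,v[0],v[1],z0,v[2]),cam,s)@D.T).max(0)-S
    r=least_squares(f,[x,y,yaw],loss="soft_l1",x_scale=[.01,.01,.1])
    return r.x,np.sqrt((f(r.x)**2).mean())
def rect(m,z,cam,s=None):
    c=max(cv2.findContours(m.astype(np.uint8),0,1)[0],key=cv2.contourArea)[:,0,:].astype(float)
    return cv2.minAreaRect((toplane(c,z,cam,s)*1000).astype(np.float32))
E
python3 - <<'E'
from h import *
grab_frame("top")
for n,z in(("tray",.012),("mat",.004),("painting",.004)):
    q=silhouettes("top",n); 
    if q: print(n,round(q[0]["p"],2),rect(q[0]["mask"],z,"top"))
for n,px,z in(("bottle_mid",(281,192),.08),("jar_mid",(319,190),.08),("seal_mid",(357,187),.08),("weight_mid",(314,168),.04)):
    g=toplane(px,z,"top")[0]; print(n,g,fit(n,"top",.012,*g))
g=grab_frame("top"); hsv=cv2.cvtColor(g,cv2.COLOR_BGR2HSV)
b=cv2.inRange(hsv,(8,50,110),(25,150,230)); b[:, :400]=0;b[:,520:]=0;b[:205]=0;b[250:]=0
print("band",rect(b,.004,"top"),(b>0).sum())
E
```

```text
tray 0.93 ((616.4530029296875, 0.55645751953125), (182.39285278320312, 243.19552612304688), 2.8576362133026123)
mat 0.96 ((501.98284912109375, 347.0875244140625), (174.21339416503906, 283.31939697265625), 83.45864868164062)
painting 0.77 ((566.4920654296875, -346.33917236328125), (252.23143005371094, 290.0010986328125), 85.6719741821289)
bottle_mid p 0.79
bottle_mid [0.55537114 0.08062362] (array([ 0.55817708,  0.08234772, -1.1339653 ]), np.float64(0.39711442297109656))
jar_mid p 0.69
jar_mid [ 0.55954789 -0.0030069 ] (array([ 0.56189064, -0.00319122, -0.71266123]), np.float64(0.40073909348162995))
seal_mid p 0.68
seal_mid [ 0.56599603 -0.08676948] (array([ 0.56671126, -0.08615131,  0.02540071]), np.float64(0.73387168644054))
weight_mid p 0.89
weight_mid [0.6181473 0.0089732] (array([0.62192494, 0.01035088, 0.04155166]), np.float64(0.7991679886365285))
band ((480.6119079589844, -339.7074890136719), (197.4361572265625, 42.35405349731445), 85.46173858642578) 1422
```

```bash
cat > go.py <<'E'
import sys; from h import *
# usage: go.py x y z yaw_deg(of the scene frame, tool yaw = 180+yaw)  -> units to go in the present tool axes
def need(x,y,z,yaw):
    s=status.observe(); T=R.from_euler('xyz',s["tool_rot"])
    d=T.inv().apply(np.array([x,y,z])-s["position"])/.06
    dy=(np.pi+np.radians(yaw)-s["tool_rot"][2]+np.pi)%(2*np.pi)-np.pi
    print("rows xyz",d.round(3),"twist",round(-np.degrees(dy)/8,3),"| at",s["position"].round(4),"yaw",round((np.degrees(s["tool_rot"][2])+180+180)%360-180,2),"rp",s["tool_rot"][:2].round(3),"w",round(s["grip_width"],4),"q7",s["qpos"][6].round(2),"t",round(s["clock"],2))
if __name__=="__main__": need(*map(float,sys.argv[1:5]))
E
python3 go.py .55 0.0 .24 2.9
```

```text
rows xyz [-8.844 -8.008 -0.011] twist -2.266 | at [0.1642 0.603  0.2393] yaw -15.23 rp [-3.142  0.   ] w 0.0853 q7 -0.11 t 0.55
```

```bash
python3 -m creep '[[-3.6,-3.3,0,0,1],[-3.6,-3.3,0,0,1],[-3.6,-3.3,0,0,1],[-3.6,-3.3,0,0,1],[-3.6,-3.3,0,0,1]]' 40; python3 go.py .55 0.0 .24 2.9
python3 -m creep '[[-3.6,-3.3,0,0,1],[-3.6,-3.3,0,0,1],[-3.6,-3.3,0,0,1],[-3.6,-3.3,0,0,1],[-3.6,-3.3,0,0,1]]'; python3 go.py .55 0.0 .24 2.9
```

```text
clock: 1.18
position: [0.3219, 0.3528, 0.2396]
tool_rot: [3.141, 0.0, 2.874]
force: [0.5, 0.6, 1.0]
grip_width: 0.0855
finger_force: 0.0
rows xyz [-5.222e+00 -4.666e+00 -5.000e-03] twist -2.279 | at [0.3219 0.3528 0.2396] yaw -15.34 rp [3.141 0.   ] w 0.0855 q7 0.35 t 1.18
clock: 1.8
position: [0.4781, 0.1049, 0.2396]
tool_rot: [3.142, 0.001, 2.874]
force: [-0.4, 0.4, 0.2]
grip_width: 0.0854
finger_force: 0.0
rows xyz [-1.618 -1.369 -0.006] twist -2.28 | at [0.4781 0.1049 0.2396] yaw -15.34 rp [3.142e+00 1.000e-03] w 0.0854 q7 1.03 t 1.8
```

```bash
python3 -m creep '[[-1.62,-1.37,0,-2.28,1],[-1.62,-1.37,0,-2.28,1],[-1.62,-1.37,0,-2.28,1],[-1.62,-1.37,0,-2.28,1],[-1.62,-1.37,0,-2.28,1]]'; python3 - <<'E'
from h import *
s=status.observe(); g=grab_frame("wrist"); cv2.imwrite("pics/w1.png",g)
for n,x,y in(("bottle_mid",.558,.082),("jar_mid",.562,-.003),("seal_mid",.567,-.086),("weight_mid",.622,.01)):
    print(fit(n,"wrist",.012,x,y,.05,s))
q=silhouettes("wrist","tray"); print(rect(q[0]["mask"],.012,"wrist",s))
E
python3 go.py .558 .082 .16 2.9
```

```text
clock: 2.42
position: [0.5487, 0.0041, 0.2393]
tool_rot: [3.141, -0.0, -3.088]
force: [0.4, 0.1, 0.1]
grip_width: 0.0857
finger_force: 0.0
bottle_mid p 0.95
(array([0.55967607, 0.08141483, 0.05313219]), np.float64(0.45080200025398637))
jar_mid p 0.71
(array([ 0.56543458, -0.00409456,  0.19421811]), np.float64(1.0268767422240717))
seal_mid p 0.61
(array([ 0.57002384, -0.08572968,  0.08661981]), np.float64(1.9648430523261768))
weight_mid p 0.62
(array([0.62471937, 0.00989118, 0.05460009]), np.float64(2.183902203981864))
((662.1395874023438, 3.5496749877929688), (108.36228942871094, 240.9123992919922), 3.2904675006866455)
rows xyz [-0.219  1.303  1.324] twist 0.019 | at [0.549  0.0032 0.2394] yaw 3.06 rp [3.142 0.   ] w 0.0855 q7 1.57 t 2.73
```

View pics/w1.png

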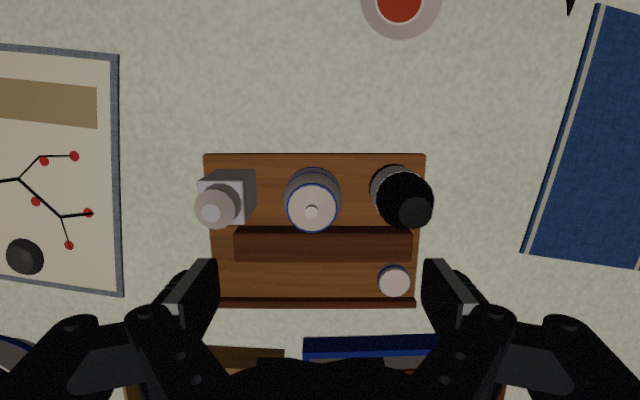

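The wrist view (upside down, robot side at top) shows seal (217,205), jar (312,200), bottle (402,195), bar (323,244) and tin (394,280). Positions agree with the top camera to about 3 mm. I'll start with the bottle.

```bash
python3 -m creep '[[-0.18,1.3,1.3,0.02,0.8],[-0.18,1.3,1.3,0.02,0.8],[-0.18,1.3,1.3,0.02,0.8],[-0.18,1.3,1.3,0.02,0.8],[-0.18,1.3,1.3,0.02,0.8]]'; python3 go.py .559 .082 .051 2.9
```

```text
clock: 3.35
position: [0.5563, 0.0801, 0.1622]
tool_rot: [-3.141, 0.001, -3.093]
force: [0.9, -1.6, 0.2]
grip_width: 0.0685
finger_force: 0.0
rows xyz [-0.044  0.03   1.854] twist -0.016 | at [0.5563 0.0801 0.1622] yaw 2.77 rp [-3.141e+00  1.000e-03] w 0.0685 q7 1.44 t 3.35
```

```bash
python3 -m creep '[[-0.04,0.03,0.9,0,0.8],[-0.04,0.03,1.85,0,0.8],[-0.04,0.03,1.85,0,0.8],[-0.04,0.03,1.85,0,0.8],[-0.04,0.03,1.85,0,0.8]]'; python3 go.py .559 .082 .051 2.9
python3 -m creep '[[0,0,0,0,0.4],[0,0,0,0,0.4],[0,0,0,0,0.4],[0,0,0,0,0.4],[0,0,0,0,0.4]]' 40; python3 go.py .559 .082 .051 2.9
```

```text
clock: 3.98
position: [0.5592, 0.0828, 0.0522]
tool_rot: [3.141, 0.003, -3.092]
force: [-0.0, 1.2, 0.2]
grip_width: 0.0681
finger_force: 0.0
rows xyz [ 0.004 -0.014  0.02 ] twist -0.01 | at [0.5592 0.0828 0.0522] yaw 2.82 rp [3.141e+00 3.000e-03] w 0.0681 q7 1.45 t 3.98
clock: 4.6
position: [0.5588, 0.0829, 0.0517]
tool_rot: [3.141, 0.002, -3.092]
force: [-3.5, -1.4, 13.8]
grip_width: 0.0509
finger_force: 39.5
rows xyz [-0.002 -0.016  0.011] twist -0.008 | at [0.5588 0.0829 0.0517] yaw 2.83 rp [3.141e+00 2.000e-03] w 0.0509 q7 1.45 t 4.6
```

```bash
python3 -m creep '[[0,0,-0.9,0,0.4],[0,0,-1.8,0,0.4],[0,0.8,-1.8,0,0.4],[0,1.8,-1.8,0,0.4],[0,2.8,-1.8,0,0.4]]'; python3 go.py .5865 .337 .0445 2.83
```

```text
clock: 5.22
position: [0.5497, 0.2525, 0.1592]
tool_rot: [3.141, 0.001, -3.092]
force: [1.4, -0.1, -2.2]
grip_width: 0.0505
finger_force: 44.1
rows xyz [-0.68   1.376  1.913] twist -0.002 | at [0.5497 0.2525 0.1592] yaw 2.82 rp [3.141e+00 1.000e-03] w 0.0505 q7 1.16 t 5.22
```

```bash
python3 -m creep '[[-0.34,0.7,0,0,0.4],[-0.68,1.38,0,0,0.4],[-0.68,1.38,0.6,0,0.4],[-0.68,1.38,1.2,0,0.4],[-0.68,1.38,1.6,0,0.4]]'; python3 go.py .5865 .337 .0445 2.83
```

```text
clock: 5.85
position: [0.5858, 0.3353, 0.061]
tool_rot: [-3.141, -0.001, -3.092]
force: [0.8, 0.1, -2.0]
grip_width: 0.0504
finger_force: 44.0
rows xyz [-0.013  0.028  0.275] twist 0.004 | at [0.5858 0.3353 0.061 ] yaw 2.86 rp [-3.141e+00 -1.000e-03] w 0.0504 q7 1.09 t 5.85
```

```bash
python3 -m creep '[[0,0,0.15,0,0.4],[0,0,0.26,0,0.4],[0,0,0.26,0,0.4],[0,0,0.26,0,0.4]]'; python3 go.py .5865 .337 .0435 2.83
```

```text
clock: 6.35
position: [0.5869, 0.3357, 0.0476]
tool_rot: [3.141, 0.001, -3.092]
force: [-0.2, 0.9, -2.6]
grip_width: 0.0507
finger_force: 44.0
rows xyz [0.005 0.022 0.069] twist 0.002 | at [0.5869 0.3357 0.0476] yaw 2.85 rp [3.141e+00 1.000e-03] w 0.0507 q7 1.09 t 6.35
```

```bash
python3 -m creep '[[0,0,0.05,0,0.4],[0,0,0.05,0,0.4],[0,0,0.05,0,0.4]]'; python3 go.py .5865 .337 .0435 2.83
```

```text
clock: 6.72
position: [0.5865, 0.3356, 0.0438]
tool_rot: [3.141, 0.0, -3.092]
force: [0.2, 0.6, -0.4]
grip_width: 0.0503
finger_force: 44.2
rows xyz [-0.     0.023  0.006] twist 0.003 | at [0.5865 0.3356 0.0438] yaw 2.85 rp [3.141 0.   ] w 0.0503 q7 1.09 t 6.72
```

```bash
python3 -m creep '[[0,0,0,0,0.8],[0,0,0,0,0.8],[0,0,0,0,0.8],[0,0,-0.9,0,0.8],[0,0,-1.9,0,0.8]]'; python3 -m creep '[[0,-1,0,0,0.8],[0.2,-2,0,0,0.8],[0.2,-3,0,0,0.8],[0.2,-4,0,0,0.8],[0.2,-5,0,0,0.8]]'; python3 go.py .5635 -.0035 .051 2.9
```

```text
clock: 7.35
position: [0.586, 0.3352, 0.1584]
tool_rot: [-3.141, -0.002, -3.092]
force: [1.1, 0.8, 0.6]
grip_width: 0.0683
finger_force: 0.0
clock: 7.98
position: [0.5893, 0.0334, 0.158]
tool_rot: [3.142, 0.0, -3.092]
force: [1.3, -0.5, -0.3]
grip_width: 0.0682
finger_force: 0.0
rows xyz [ 0.461 -0.593  1.783] twist -0.005 | at [0.5893 0.0334 0.158 ] yaw 2.86 rp [3.142 0.   ] w 0.0682 q7 1.53 t 7.97
```

```bash
python3 -m creep '[[0.46,-0.59,0,0,0.8],[0.46,-0.59,0,0,0.8],[0.46,-0.59,0,0,0.8],[0.46,-0.59,0.3,0,0.8]]'; python3 go.py .5635 -.0035 .051 2.9
```

```text
clock: 8.48
position: [0.5648, -0.0001, 0.1404]
tool_rot: [3.141, 0.003, -3.09]
force: [0.5, 0.8, -0.8]
grip_width: 0.0683
finger_force: 0.0
rows xyz [ 0.029 -0.057  1.49 ] twist 0.006 | at [ 5.648e-01 -1.000e-04  1.404e-01] yaw 2.95 rp [3.141e+00 3.000e-03] w 0.0683 q7 1.59 t 8.47
```

```bash
python3 -m creep '[[0.03,-0.05,0.5,0,0.8],[0.03,-0.05,1.45,0,0.8],[0.03,-0.05,1.45,0,0.8],[0.03,-0.05,1.45,0,0.8]]'; python3 go.py .5635 -.0035 .051 2.9
```

```text
clock: 8.98
position: [0.5625, -0.0039, 0.0536]
tool_rot: [3.142, 0.0, -3.091]
force: [0.8, -0.3, 0.9]
grip_width: 0.0687
finger_force: 0.0
rows xyz [-0.017  0.006  0.043] twist -0.001 | at [ 0.5625 -0.0039  0.0536] yaw 2.9 rp [3.142 0.   ] w 0.0687 q7 1.61 t 8.97
```

```bash
python3 -m creep '[[0,0,0,0,0.45],[0,0,0,0,0.45],[0,0,0,0,0.45],[0,0,0,0,0.45],[0,0,0,0,0.45]]' 40; python3 go.py .5635 -.0035 .051 2.9;  python3 -m creep '[[0,0,-0.9,0,0.45],[0,0,-1.8,0,0.45],[0,0.8,-1.8,0,0.45],[0,1.8,-1.8,0,0.45],[0,2.8,-1.8,0,0.45]]'; python3 go.py .502 .347 .0445 2.83
```

```text
clock: 9.6
position: [0.563, -0.0042, 0.0546]
tool_rot: [3.141, 0.003, -3.092]
force: [-0.4, 1.3, 6.4]
grip_width: 0.0525
finger_force: 40.7
rows xyz [-0.009  0.011  0.06 ] twist -0.005 | at [ 0.563  -0.0042  0.0546] yaw 2.86 rp [3.141e+00 3.000e-03] w 0.0525 q7 1.61 t 9.6
clock: 10.22
position: [0.5537, 0.1651, 0.1624]
tool_rot: [3.141, 0.002, -3.093]
force: [1.8, 0.3, -1.6]
grip_width: 0.0526
finger_force: 44.0
rows xyz [0.716 3.07  1.966] twist -0.002 | at [0.5537 0.1651 0.1624] yaw 2.81 rp [3.141e+00 2.000e-03] w 0.0526 q7 1.29 t 10.22
```

```bash
python3 -m creep '[[0.2,1,0,0,0.45],[0.5,2,0,0,0.45],[0.72,3.05,0,0,0.45],[0.72,3.05,0.2,0,0.45],[0.72,3.05,0.8,0,0.45]]';python3 go.py .502 .347 .047 2.83
python3 -m creep '[[0,0,0.7,0,0.45],[0,0,0.9,0,0.45],[0,0,1,0,0.45],[0,0,1,0,0.45]]'; python3 go.py .502 .347 .046 2.83
```

```text
clock: 10.85
position: [0.5022, 0.3452, 0.1146]
tool_rot: [3.139, 0.004, -3.091]
force: [0.3, -1.3, -2.3]
grip_width: 0.0525
finger_force: 44.0
rows xyz [0.005 0.027 1.126] twist 0.012 | at [0.5022 0.3452 0.1146] yaw 2.92 rp [3.139 0.004] w 0.0525 q7 0.99 t 10.85
clock: 11.35
position: [0.5019, 0.3441, 0.0538]
tool_rot: [3.141, 0.001, -3.092]
force: [0.0, 0.4, -1.6]
grip_width: 0.0525
finger_force: 43.9
rows xyz [-0.004  0.049  0.13 ] twist 0.001 | at [0.5019 0.3441 0.0538] yaw 2.84 rp [3.141e+00 1.000e-03] w 0.0525 q7 1.0 t 11.35
```

```bash
python3 -m creep '[[0,0,0.07,0,0.45],[0,0,0.12,0,0.45],[0,0,0.12,0,0.45],[0,0,0.12,0,0.45]]'; python3 go.py .502 .344 .046 2.83
```

```text
clock: 11.85
position: [0.5018, 0.3444, 0.0464]
tool_rot: [3.141, 0.001, -3.092]
force: [-1.9, -0.1, 9.6]
grip_width: 0.0527
finger_force: 44.8
rows xyz [-0.004 -0.007  0.007] twist 0.003 | at [0.5018 0.3444 0.0464] yaw 2.85 rp [3.141e+00 1.000e-03] w 0.0527 q7 1.0 t 11.85
```

```bash
python3 -m creep '[[0,0,0,0,0.8],[0,0,0,0,0.8],[0,0,0,0,0.8],[0,0,-0.9,0,0.8],[0,0,-1.9,0,0.8]]'; python3 -m creep '[[0,-1,0,0,0.75],[-0.2,-2,0,0,0.75],[-0.2,-3,0,0,0.75],[-0.2,-4,0,0,0.75],[-0.2,-5,0,0,0.75]]'; python3 go.py .568 -.086 .051 2.9
```

```text
clock: 12.48
position: [0.5009, 0.3435, 0.1602]
tool_rot: [-3.14, -0.002, -3.092]
force: [0.5, 0.7, 0.3]
grip_width: 0.0682
finger_force: 0.0
clock: 13.1
position: [0.5281, 0.043, 0.1596]
tool_rot: [3.142, 0.0, -3.092]
force: [1.0, -0.9, -0.5]
grip_width: 0.0637
finger_force: 0.0
rows xyz [-0.556 -2.18   1.81 ] twist -0.006 | at [0.5281 0.043  0.1596] yaw 2.86 rp [3.142 0.   ] w 0.0637 q7 1.5 t 13.1
```

```bash
python3 -m creep '[[-0.3,-1,0,0,0.75],[-0.56,-2.18,0,0,0.75],[-0.56,-2.18,0,0,0.75],[-0.56,-2.18,0,0,0.75],[-0.56,-2.18,0,0,0.75]]'; python3 go.py .568 -.086 .051 2.9; python3 - <<'E'
from h import *
s=status.observe(); g=grab_frame("wrist"); cv2.imwrite("pics/w2.png",g)
q=silhouettes("wrist","seal_mid"); print(fit("seal_mid","wrist",.012,.568,-.086,.05,s,q[0]["mask"]))
print(proj([[.568,-.086,.106]],"wrist",s))
E
```

```text
clock: 13.72
position: [0.5681, -0.0824, 0.1594]
tool_rot: [3.141, -0.0, -3.09]
force: [0.1, 0.1, -0.1]
grip_width: 0.0639
finger_force: 0.0
rows xyz [ 0.005 -0.061  1.807] twist 0.008 | at [ 0.5681 -0.0824  0.1594] yaw 2.96 rp [ 3.141 -0.   ] w 0.0639 q7 1.74 t 13.72
(array([ 0.5693521 , -0.08638418,  0.06144612]), np.float64(1.8445446962159502))
[[315.5179344  228.15368182]]
```

View pics/w2.png

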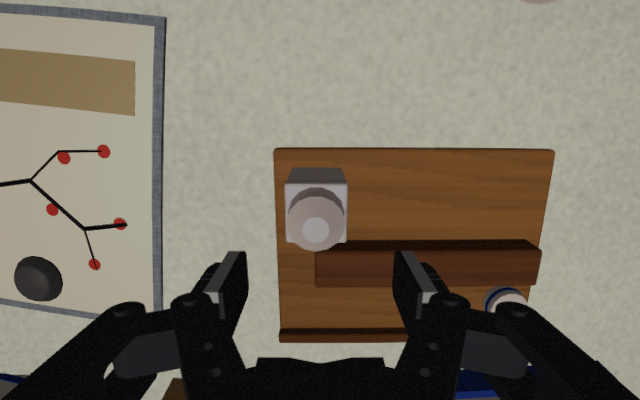

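The seal's knob is at (315,230), 2 px from the prediction, and its faces are square to the tool. The bar is undisturbed. I'll go down and grip.

```bash
python3 -m creep '[[0,-0.05,0.5,0,0.75],[0,-0.05,1.2,0,0.75],[0,-0.05,1.77,0,0.75],[0,-0.05,1.77,0,0.75],[0,-0.05,1.77,0,0.75]]'; python3 go.py .569 -.086 .051 2.9;python3 -m creep '[[0,0,0,0,0.3],[0,0,0,0,0.3],[0,0,0,0,0.3],[0,0,0,0,0.3],[0,0,0,0,0.3]]' 60; python3 go.py .569 -.086 .051 2.9
```

```text
clock: 14.45
position: [0.569, -0.0868, 0.0546]
tool_rot: [-3.141, 0.001, -3.091]
force: [-0.0, -1.3, 1.0]
grip_width: 0.0644
finger_force: 0.0
rows xyz [0.    0.013 0.059] twist -0.002 | at [ 0.569  -0.0868  0.0546] yaw 2.88 rp [-3.141e+00  1.000e-03] w 0.0644 q7 1.76 t 14.45
clock: 15.08
position: [0.5693, -0.0869, 0.0549]
tool_rot: [3.142, 0.002, -3.092]
force: [-2.2, 1.7, 12.0]
grip_width: 0.0415
finger_force: 59.7
rows xyz [0.004 0.016 0.065] twist -0.005 | at [ 0.5693 -0.0869  0.0549] yaw 2.86 rp [3.142e+00 2.000e-03] w 0.0415 q7 1.76 t 15.07
```

```bash
python3 -m creep '[[0,0,-0.9,0,0.3],[0,0,-1.8,0,0.3],[0.3,0.8,-1.8,0,0.3],[0.6,1.7,-1.8,0,0.3],[0.9,2.6,-1.8,0,0.3]]';python3 -m creep '[[0.4,0.9,0,0,0.3],[0.8,1.8,0,0,0.3],[1.2,2.7,0,0,0.3],[1.6,3.6,0,0,0.3],[1.6,4.3,0,0,0.3]]'; python3 go.py .417 .355 .047 2.86
```

```text
clock: 15.7
position: [0.506, 0.0675, 0.1621]
tool_rot: [3.141, 0.001, -3.092]
force: [1.3, 0.2, -3.3]
grip_width: 0.0409
finger_force: 63.8
clock: 16.32
position: [0.3961, 0.3212, 0.1621]
tool_rot: [3.141, 0.0, -3.089]
force: [0.8, -0.1, -3.2]
grip_width: 0.0412
finger_force: 63.8
rows xyz [-0.378  0.543  1.92 ] twist 0.017 | at [0.3961 0.3212 0.1621] yaw 2.99 rp [3.141 0.   ] w 0.0412 q7 0.88 t 16.32
```

```bash
python3 -m creep '[[-0.37,0.5,0,0,0.3],[-0.37,0.5,0.4,0,0.3],[-0.37,0.5,1,0,0.3],[-0.37,0.5,1.5,0,0.3],[-0.37,0.5,1.75,0,0.3]]'; python3 go.py .417 .355 .047 2.86; python3 -m creep '[[0,0,0.05,0,0.3],[0,0,0.09,0,0.3],[0,0,0.09,0,0.3],[0,0,0.09,0,0.3]]'; python3 go.py .417 .355 .047 2.86
```

```text
clock: 16.95
position: [0.4184, 0.3497, 0.0555]
tool_rot: [-3.141, -0.001, -3.092]
force: [0.4, 0.8, -2.5]
grip_width: 0.0412
finger_force: 63.5
rows xyz [0.018 0.089 0.142] twist -0.001 | at [0.4184 0.3497 0.0555] yaw 2.85 rp [-3.141e+00 -1.000e-03] w 0.0412 q7 0.88 t 16.95
clock: 17.45
position: [0.419, 0.3502, 0.0515]
tool_rot: [3.141, 0.001, -3.092]
force: [0.5, 0.8, -3.7]
grip_width: 0.0411
finger_force: 63.5
rows xyz [0.029 0.082 0.075] twist -0.002 | at [0.419  0.3502 0.0515] yaw 2.85 rp [3.141e+00 1.000e-03] w 0.0411 q7 0.88 t 17.45
```

```bash
python3 -m creep '[[0,0,0.04,0,0.3],[0,0,0.07,0,0.3],[0,0,0.07,0,0.3],[0,0,0.07,0,0.3]]'; python3 go.py .417 .355 .047 2.86
```

```text
clock: 17.95
position: [0.4188, 0.3501, 0.0469]
tool_rot: [3.141, 0.0, -3.092]
force: [-1.5, -0.9, 4.8]
grip_width: 0.0413
finger_force: 64.8
rows xyz [ 0.025  0.084 -0.001] twist -0.002 | at [0.4188 0.3501 0.0469] yaw 2.84 rp [3.141 0.   ] w 0.0413 q7 0.88 t 17.95
```

```bash
python3 -m creep '[[0,0,0,0,0.75],[0,0,0,0,0.75],[0,0,0,0,0.75],[0,0,-0.9,0,0.75],[0,0,-1.9,0,0.75]]'; python3 -m creep '[[-0.4,-0.9,-0.2,0,0.75],[-0.8,-1.8,-0.2,0,0.75],[-1.2,-2.7,-0.2,0,0.75],[-1.6,-3.6,-0.2,0,0.75],[-2,-4.5,-0.2,0,0.75]]'; python3 go.py .62 .01 .19 -87.1
```

```text
clock: 18.58
position: [0.4183, 0.3496, 0.1615]
tool_rot: [-3.14, -0.001, -3.092]
force: [0.5, 0.0, 1.1]
grip_width: 0.064
finger_force: 0.0
clock: 19.2
position: [0.5527, 0.0845, 0.1729]
tool_rot: [3.141, 0.0, -3.092]
force: [0.8, 0.2, -0.1]
grip_width: 0.0639
finger_force: 0.0
rows xyz [-1.058 -1.296 -0.285] twist 11.244 | at [0.5527 0.0845 0.1729] yaw 2.85 rp [3.141 0.   ] w 0.0639 q7 1.43 t 19.2
```

```bash
python3 -m creep '[[-1.05,-1.25,-0.4,6.5,0.75],[-1.05,-1.25,-0.4,6.5,0.75],[-1.05,-1.25,-0.4,6.5,0.75],[-1.05,-1.25,-0.4,6.5,0.75],[-1.05,-1.25,-0.4,6.5,0.75]]'; python3 go.py .62 .01 .2 -87.1;  python3 -m creep '[[0,0,0,4.75,0.75],[0,0,0,4.75,0.75],[0,0,0,4.75,0.75],[0,0,0,4.75,0.75],[0,0,0,4.75,0.75]]'; python3 go.py .62 .01 .2 -87.1; python3 - <<'E'
from h import *
s=status.observe(); g=grab_frame("wrist"); cv2.imwrite("pics/w3.png",g)
q=silhouettes("wrist","weight_mid"); print([x["p"] for x in q]);print(fit("weight_mid","wrist",.012,.622,.010,.05,s,q[0]["mask"]))
grab_frame("top"); q=silhouettes("top","weight_mid"); print([x["p"] for x in q])
E
```

```text
clock: 19.82
position: [0.6186, 0.0145, 0.1966]
tool_rot: [-3.141, -0.0, 2.278]
force: [-0.4, -0.3, -0.3]
grip_width: 0.0641
finger_force: 0.0
rows xyz [-0.072 -0.031 -0.057] twist 4.703 | at [0.6186 0.0145 0.1966] yaw -49.48 rp [-3.141 -0.   ] w 0.0641 q7 0.8 t 19.82
clock: 20.45
position: [0.6186, 0.0147, 0.1965]
tool_rot: [-3.141, 0.0, 1.621]
force: [0.5, 0.2, 0.6]
grip_width: 0.0639
finger_force: 0.0
rows xyz [-0.079  0.02  -0.058] twist 0.0 | at [0.6186 0.0147 0.1965] yaw -87.1 rp [-3.141  0.   ] w 0.0639 q7 0.26 t 20.45
[0.71]
(array([0.62376204, 0.00946644, 0.05709964]), np.float64(2.2706479501420738))
[0.97]
```

View pics/w3.png

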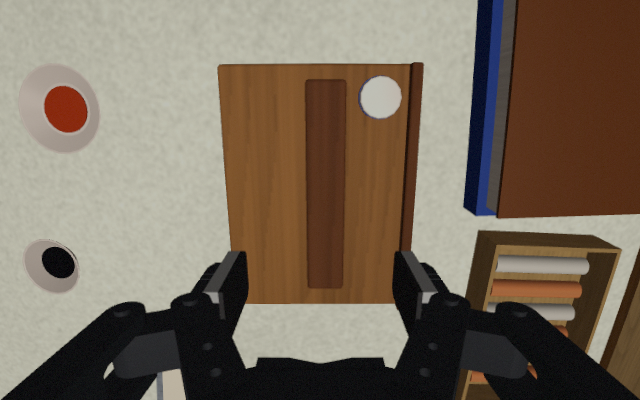

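The bar is unmoved; its top face has corners at about (307,80), (345,80), (343,289) and (308,287).

```bash
python3 - <<'E'
from h import *
s=status.observe()
p=toplane([(306.5,79.5),(345.5,79.5),(343,288.5),(307,288)],.040,"wrist",s); print(p.round(4),p.mean(0))
d=(p[0]+p[1]-p[2]-p[3])/2; print(np.linalg.norm(d),np.degrees(np.arctan2(-d[0],d[1])), np.linalg.norm(p[0]-p[1]))
E
python3 go.py .623 .0095 .1 -87.1
```

```text
[[ 0.6038  0.1029]
 [ 0.6352  0.1046]
 [ 0.6465 -0.0834]
 [ 0.6122 -0.0847]] [0.62440864 0.00982978]
0.18803827854666771 2.9878122779646463 0.03144752537781719
rows xyz [-0.086  0.068  1.612] twist 0.006 | at [0.6186 0.0145 0.1967] yaw -87.05 rp [ 3.142 -0.   ] w 0.0637 q7 0.26 t 20.65
```

```bash
python3 -m creep '[[-0.08,0.09,0.9,0,0.75],[-0.08,0.09,1.9,0,0.75],[-0.08,0.09,2.4,0,0.75],[-0.08,0.09,2.4,0,0.75],[-0.08,0.09,2.4,0,0.75]]'; python3 go.py .624 .0097 .024 -87.0
```

```text
clock: 21.28
position: [0.6251, 0.0097, 0.0542]
tool_rot: [3.14, 0.0, 1.621]
force: [-0.4, -0.4, -0.1]
grip_width: 0.0642
finger_force: 0.0
rows xyz [ 0.    -0.019  0.503] twist -0.017 | at [0.6251 0.0097 0.0542] yaw -87.14 rp [3.14 0.  ] w 0.0642 q7 0.35 t 21.27
```

```bash
python3 -m creep '[[0,-0.01,0.3,-0.02,0.75],[0,-0.01,0.46,-0.02,0.75],[0,-0.01,0.48,-0.02,0.75],[0,-0.01,0.48,-0.02,0.75]]'; python3 go.py .624 .0097 .024 -87.0;  python3 -m creep '[[0,0,0,0,0.2],[0,0,0,0,0.2],[0,0,0,0,0.2],[0,0,0,0,0.2],[0,0,0,0,0.2]]' 50; python3 go.py .624 .0097 .024 -87.0
```

```text
clock: 21.78
position: [0.6238, 0.0099, 0.0241]
tool_rot: [3.141, 0.0, 1.623]
force: [0.2, 0.5, 0.7]
grip_width: 0.0638
finger_force: 0.0
rows xyz [-0.003  0.003  0.001] twist 0.001 | at [0.6238 0.0099 0.0241] yaw -86.99 rp [3.141 0.   ] w 0.0638 q7 0.37 t 21.77
clock: 22.4
position: [0.6239, 0.0099, 0.0244]
tool_rot: [3.141, -0.0, 1.623]
force: [-1.3, 0.0, 6.4]
grip_width: 0.0331
finger_force: 50.7
rows xyz [-0.004  0.001  0.006] twist 0.001 | at [0.6239 0.0099 0.0244] yaw -86.99 rp [ 3.141 -0.   ] w 0.0331 q7 0.37 t 22.4
```

```bash
python3 -m creep '[[0,0,-0.7,0,0.2],[0,0,-1.4,0,0.2],[-0.6,-0.3,-1.4,0,0.2],[-1.5,-0.7,-1.4,0,0.2],[-2.4,-1.1,-1.4,0,0.2]]'; python3 -m creep '[[-0.9,-0.4,0,0,0.2],[-1.8,-0.8,0,0,0.2],[-2.7,-1.2,0,0,0.2],[-3.4,-1.6,0,0,0.2],[-3.4,-1.6,0,0,0.2]]'; python3 go.py .4806 -.3397 .1 -94.5
```

```text
clock: 23.02
position: [0.5646, -0.1386, 0.108]
tool_rot: [3.141, 0.0, 1.624]
force: [0.9, -0.2, -3.2]
grip_width: 0.033
finger_force: 51.1
clock: 23.65
position: [0.4775, -0.35, 0.1082]
tool_rot: [-3.141, 0.002, 1.617]
force: [0.3, 0.8, -1.7]
grip_width: 0.0335
finger_force: 51.0
rows xyz [0.169 0.06  0.136] twist 0.896 | at [ 0.4775 -0.35    0.1082] yaw -87.33 rp [-3.141e+00  2.000e-03] w 0.0335 q7 0.94 t 23.65
```

```bash
python3 -m creep '[[0.17,0.06,0,0.9,0.2],[0.17,0.06,0,0.9,0.2],[0.17,0.06,0,0.9,0.2],[0.17,0.06,0,0.9,0.2]]'; python3 go.py .4806 -.3397 .1 -94.5; python3 - <<'E'
from h import *
s=status.observe(); g=grab_frame("wrist"); cv2.imwrite("pics/w4.png",g)
E
```

```text
clock: 24.15
position: [0.4832, -0.3358, 0.108]
tool_rot: [3.142, 0.0, 1.499]
force: [0.4, 0.7, -2.0]
grip_width: 0.0331
finger_force: 51.0
rows xyz [-0.068 -0.039  0.133] twist 0.05 | at [ 0.4832 -0.3358  0.108 ] yaw -94.1 rp [3.142 0.   ] w 0.0331 q7 0.82 t 24.15
```

View pics/w4.png

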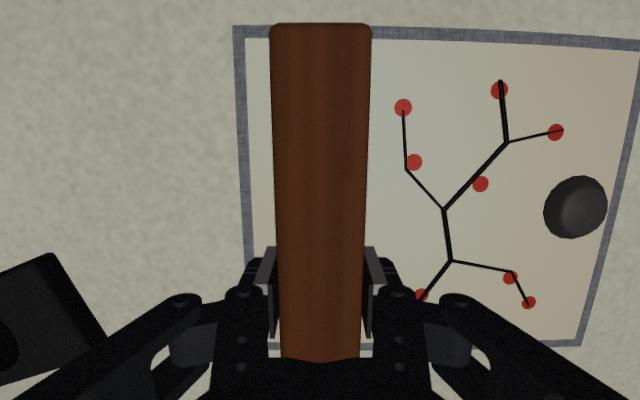

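The held bar spans columns 270–371 and hides the band; the felt's near corner is at about (234,27). I'll use that corner to check the top camera's measurement.

```bash
python3 - <<'E'
from h import *
s=status.observe()
w=toplane([(234,27),(246,250)],.004,"wrist",s); print(w, np.degrees(np.arctan2(*( (w[0]-w[1])*[-1,1]))))
print(toplane([(415,133),(510,142),(508,254),(409.5,247.5)],.004,"top"))
m=proj(np.r_[w,np.c_[w]*1][:0] if 0 else np.c_[w,[.004,.004]],"top"); print(m)
g=cv2.imread("pics/top0.png")[120:265,400:520]; cv2.imwrite("pics/crop.png",cv2.resize(g,None,fx=4,fy=4,interpolation=2))
E
```

```text
[[ 0.43732005 -0.21415598]
 [ 0.42573141 -0.36810101]] -4.304978884337994
[[ 0.71432009 -0.23903083]
 [ 0.69313813 -0.48010501]
 [ 0.41586756 -0.45441908]
 [ 0.43439473 -0.21516063]]
[[409.04133046 246.25779234]
 [473.02116985 250.42784778]]
```

View pics/crop.png

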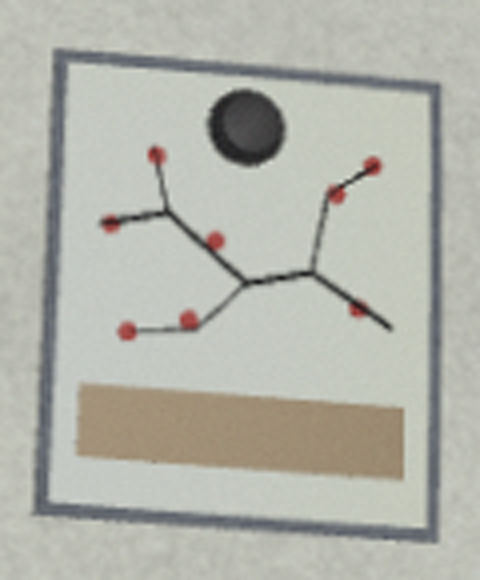

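```bash
python3 go.py .4824 -.3394 .018 -94.4; python3 -m creep '[[-0.06,0,0.5,0.04,0.2],[-0.06,0,1,0.04,0.2],[-0.06,0,1.36,0.04,0.2],[-0.06,0,1.36,0.04,0.2],[-0.06,0,1.36,0.04,0.2]]'; python3 go.py .4824 -.3394 .0163 -94.4
```

```text
rows xyz [-0.06  -0.009  1.499] twist 0.034 | at [ 0.4832 -0.3359  0.108 ] yaw -94.13 rp [3.142 0.   ] w 0.0328 q7 0.82 t 24.2
clock: 24.82
position: [0.4832, -0.3397, 0.0272]
tool_rot: [3.141, 0.0, 1.492]
force: [-0.4, -0.6, -2.2]
grip_width: 0.0332
finger_force: 50.9
rows xyz [ 0.004 -0.014  0.181] twist -0.013 | at [ 0.4832 -0.3397  0.0272] yaw -94.51 rp [3.141 0.   ] w 0.0332 q7 0.88 t 24.82
```

```bash
python3 -m creep '[[0,-0.01,0.08,0,0.2],[0,-0.01,0.17,0,0.2],[0,-0.01,0.17,0,0.2],[0,-0.01,0.17,0,0.2]]'; python3 go.py .4824 -.3394 .0163 -94.4
```

```text
clock: 25.32
position: [0.4825, -0.3393, 0.0161]
tool_rot: [3.141, 0.0, 1.492]
force: [1.9, 0.1, -1.2]
grip_width: 0.0331
finger_force: 51.6
rows xyz [-0.002 -0.001 -0.003] twist -0.013 | at [ 0.4825 -0.3393  0.0161] yaw -94.5 rp [3.141 0.   ] w 0.0331 q7 0.88 t 25.32
```

```bash
python3 -m creep '[[0,0,0,0,0.6],[0,0,0,0,0.75],[0,0,0,0,0.75],[0,0,-0.9,0,0.75],[0,0,-1.9,0,0.75]]'; python3 -m creep '[[0,0,-1,0,0.75],[0,0,-1,0,0.75],[0,0,-1,0,0.75]]'; python3 - <<'E'
from h import *
s=status.observe(); print(s["position"]); g=grab_frame("wrist"); cv2.imwrite("pics/w5.png",g)
g=g[0:330,150:520]; cv2.imwrite("pics/w5c.png",cv2.resize(g,None,fx=1.8,fy=1.8,interpolation=2))
E
```

```text
clock: 25.95
position: [0.4818, -0.3391, 0.131]
tool_rot: [-3.14, -0.0, 1.492]
force: [1.2, 0.7, 0.3]
grip_width: 0.064
finger_force: 0.0
clock: 26.32
position: [0.4823, -0.3388, 0.1898]
tool_rot: [3.142, -0.0, 1.492]
force: [0.5, 0.3, -0.8]
grip_width: 0.0641
finger_force: 0.0
[ 0.48234332 -0.33881715  0.18982409]
```

View pics/w5c.png

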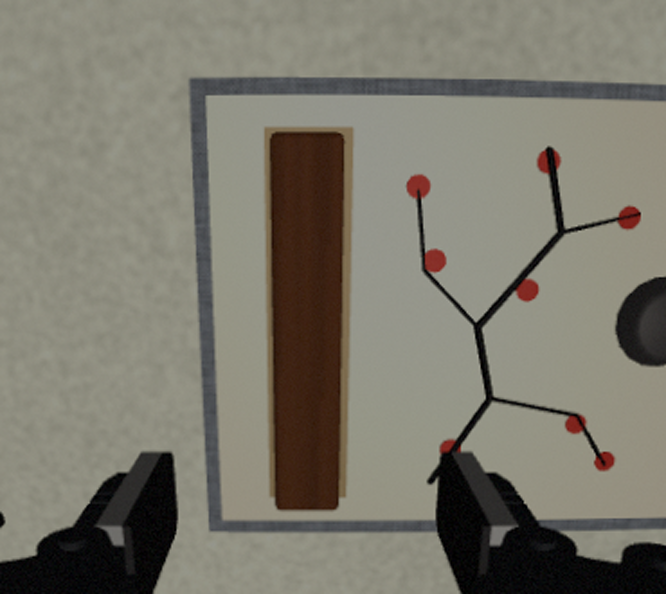

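The bar lies on the band, with margins showing at the far end and both sides (crop band corners (265,127)–(345,496), bar top (271,133)–(338,509)). I'll correct for parallax.

```bash
python3 - <<'E'
from h import *
s=status.observe()
f=lambda p,z:toplane(np.array(p)/1.8+[150,0],z,"wrist",s)
for n,p,z in(("band",[(265,127),(353,127),(345,496),(270,497)],.004),("bar",[(270.5,133),(344.5,133),(338.5,509),(275.5,509)],.032)):
    w=f(p,z); d=(w[0]+w[1]-w[2]-w[3])/2; e=(w[1]+w[2]-w[0]-w[3])/2
    print(n,w.mean(0).round(4),np.linalg.norm(d).round(4),np.linalg.norm(e).round(4),np.degrees(np.arctan2(-d[0],d[1])).round(2))
E
python3 go.py .43 .1 .19 2.9
```

```text
band [ 0.4838 -0.3398] 0.1995 0.0431 -4.61
bar [ 0.4833 -0.3386] 0.1868 0.0332 -4.48
rows xyz [ 7.222e+00 -1.438e+00 -6.000e-03] twist -12.175 | at [ 0.4821 -0.3388  0.1892] yaw -94.5 rp [-3.14e+00 -1.00e-03] w 0.0641 q7 0.77 t 26.38
```

```bash
python3 -m creep '[[5,-0.5,0,-6.5,0.75],[5,-0.5,0,-6.5,0.75],[5,-0.5,0,-6.5,0.75],[5,-0.5,0,-6.5,0.75],[5,-0.5,0,-6.5,0.75]]'; python3 go.py .44 .2 .19 2.85
```

```text
clock: 27.0
position: [0.4752, -0.0354, 0.1891]
tool_rot: [-3.14, -0.001, 2.406]
force: [1.3, 1.1, 0.7]
grip_width: 0.0636
finger_force: 0.0
rows xyz [ 3.066  2.517 -0.013] twist -5.622 | at [ 0.4752 -0.0354  0.1891] yaw -42.12 rp [-3.14e+00 -1.00e-03] w 0.0636 q7 0.95 t 27.0
```

```bash
python3 -m creep '[[3.07,2.52,0,-5.62,0.75],[3.07,2.52,0,-5.62,0.75],[3.07,2.52,0,-5.62,0.75],[3.07,2.52,0,-5.62,0.75],[3.07,2.52,0,-5.62,0.75]]'; python3 go.py .4188 .3501 .16 2.85
```

```text
clock: 27.62
position: [0.441, 0.2015, 0.1888]
tool_rot: [3.141, -0.002, -3.09]
force: [0.4, -0.8, -0.5]
grip_width: 0.0644
finger_force: 0.0
rows xyz [0.241 2.492 0.482] twist 0.013 | at [0.441  0.2015 0.1888] yaw 2.96 rp [ 3.141e+00 -2.000e-03] w 0.0644 q7 1.11 t 27.62
```

```bash
python3 -m creep '[[0.1,1,0,0.01,0.75],[0.24,2,0.3,0.01,0.75],[0.24,2.49,0.48,0.01,0.75],[0.24,2.49,0.48,0.01,0.75],[0.24,2.49,0.48,0.01,0.75]]'; python3 go.py .4188 .3501 .0469 2.85
```

```text
clock: 28.25
position: [0.4219, 0.3452, 0.1607]
tool_rot: [-3.14, -0.001, -3.102]
force: [0.2, -1.1, -0.3]
grip_width: 0.064
finger_force: 0.0
rows xyz [0.047 0.086 1.896] twist -0.071 | at [0.4219 0.3452 0.1607] yaw 2.28 rp [-3.14e+00 -1.00e-03] w 0.064 q7 0.84 t 28.25
```

```bash
python3 -m creep '[[0.05,0.09,0.2,-0.07,0.75],[0.05,0.09,1,-0.07,0.75],[0.05,0.09,1.7,-0.07,0.75],[0.05,0.09,1.7,-0.07,0.75],[0.05,0.09,1.7,-0.07,0.75]]'; python3 go.py .4188 .3501 .0469 2.85
```

```text
clock: 28.88
position: [0.4189, 0.3521, 0.0604]
tool_rot: [3.141, 0.001, -3.091]
force: [0.3, 0.3, 0.2]
grip_width: 0.0643
finger_force: 0.0
rows xyz [ 0.004 -0.033  0.225] twist 0.006 | at [0.4189 0.3521 0.0604] yaw 2.9 rp [3.141e+00 1.000e-03] w 0.0643 q7 0.84 t 28.88
```

```bash
python3 -m creep '[[0,-0.03,0.15,0,0.75],[0,-0.03,0.21,0,0.75],[0,-0.03,0.21,0,0.75],[0,-0.03,0.21,0,0.75]]'; python3 go.py .4188 .3501 .0469 2.85; python3 -m creep '[[0,0,0,0,0.3],[0,0,0,0,0.3],[0,0,0,0,0.3],[0,0,0,0,0.3],[0,0,0,0,0.3]]' 60; python3 go.py .4188 .3501 .0469 2.85
```

```text
clock: 29.38
position: [0.4186, 0.3503, 0.0469]
tool_rot: [3.141, 0.0, -3.09]
force: [-0.4, -0.5, 1.2]
grip_width: 0.0637
finger_force: 0.0
rows xyz [-0.003 -0.004  0.   ] twist 0.01 | at [0.4186 0.3503 0.0469] yaw 2.93 rp [3.141 0.   ] w 0.0637 q7 0.84 t 29.38
clock: 30.0
position: [0.4186, 0.3503, 0.0471]
tool_rot: [3.141, 0.0, -3.091]
force: [-1.7, -1.4, 6.6]
grip_width: 0.0412
finger_force: 61.3
rows xyz [-0.003 -0.003  0.003] twist 0.009 | at [0.4186 0.3503 0.0471] yaw 2.93 rp [3.141 0.   ] w 0.0412 q7 0.84 t 30.0
```

```bash
python3 -m creep '[[0,0,-0.9,0,0.3],[0,0,-1.9,0,0.3],[-0.3,-0.9,-1.9,0,0.3],[-0.6,-1.8,-1.9,0,0.3],[-0.9,-2.7,-1.9,0,0.3]]'; python3 -m creep '[[-0.3,-1,0,0,0.3],[-0.6,-2,0,0,0.3],[-0.9,-3,0,0,0.3],[-1.2,-3.9,0,0,0.3],[-1.2,-3.9,0,0,0.3]]'; python3 go.py .5693 -.0869 .0549 2.86
```

```text
clock: 30.62
position: [0.481, 0.1895, 0.1608]
tool_rot: [-3.142, 0.0, -3.09]
force: [1.3, 0.0, -4.5]
grip_width: 0.0413
finger_force: 63.6
clock: 31.25
position: [0.5651, -0.044, 0.1604]
tool_rot: [-3.14, -0.0, -3.097]
force: [-0.5, 0.8, -4.6]
grip_width: 0.0412
finger_force: 63.5
rows xyz [-0.039 -0.715  1.76 ] twist -0.039 | at [ 0.5651 -0.044   0.1604] yaw 2.55 rp [-3.14 -0.  ] w 0.0412 q7 1.63 t 31.25
```

```bash
python3 -m creep '[[-0.05,-0.7,0,0,0.3],[-0.05,-0.7,0.4,0,0.3],[-0.05,-0.7,1,0,0.3],[-0.05,-0.7,1.4,0,0.3],[-0.05,-0.7,1.4,0,0.3]]'; python3 go.py .5693 -.0869 .0549 2.86
```

```text
clock: 31.88
position: [0.5685, -0.0799, 0.0752]
tool_rot: [3.141, -0.003, -3.09]
force: [-0.1, -0.4, -3.8]
grip_width: 0.0413
finger_force: 63.3
rows xyz [-0.009 -0.118  0.339] twist 0.014 | at [ 0.5685 -0.0799  0.0752] yaw 2.97 rp [ 3.141e+00 -3.000e-03] w 0.0413 q7 1.71 t 31.88
```

```bash
python3 -m creep '[[-0.01,-0.11,0,0.01,0.3],[-0.01,-0.11,0.1,0.01,0.3],[-0.01,-0.11,0.2,0.01,0.3],[-0.01,-0.11,0.2,0.01,0.3]]'; python3 go.py .5693 -.0869 .0549 2.86
```

```text
clock: 32.38
position: [0.5705, -0.087, 0.0644]
tool_rot: [3.141, -0.001, -3.092]
force: [0.5, -0.3, -4.1]
grip_width: 0.0412
finger_force: 63.5
rows xyz [0.019 0.003 0.158] twist -0.001 | at [ 0.5705 -0.087   0.0644] yaw 2.85 rp [ 3.141e+00 -1.000e-03] w 0.0412 q7 1.72 t 32.38
```

```bash
python3 -m creep '[[0.02,0,0.06,0,0.3],[0.02,0,0.12,0,0.3],[0.02,0,0.14,0,0.3],[0.02,0,0.14,0,0.3]]'; python3 go.py .5693 -.0869 .0549 2.86
```

```text
clock: 32.88
position: [0.5695, -0.0872, 0.0562]
tool_rot: [3.142, -0.0, -3.092]
force: [-0.6, -0.2, -4.1]
grip_width: 0.0412
finger_force: 63.5
rows xyz [0.003 0.005 0.022] twist -0.001 | at [ 0.5695 -0.0872  0.0562] yaw 2.85 rp [ 3.142 -0.   ] w 0.0412 q7 1.72 t 32.88
```

```bash
python3 -m creep '[[0,0,0.03,0,0.3],[0,0,0.03,0,0.3],[0,0,0.03,0,0.3]]'; python3 go.py .5693 -.0869 .0549 2.86; 
```

```text
clock: 33.25
position: [0.5697, -0.0873, 0.0551]
tool_rot: [-3.142, 0.001, -3.092]
force: [-2.7, 0.8, 7.6]
grip_width: 0.0413
finger_force: 64.9
rows xyz [0.006 0.006 0.003] twist -0.002 | at [ 0.5697 -0.0873  0.0551] yaw 2.84 rp [-3.142e+00  1.000e-03] w 0.0413 q7 1.72 t 33.25
```

Contact. I'll release and return for the jar.

```bash
python3 -m creep '[[0,0,0,0,0.75],[0,0,0,0,0.75],[0,0,0,0,0.75],[0,0,-0.9,0,0.75],[0,0,-1.9,0,0.8]]'; python3 -m creep '[[0.2,1,0,0,0.8],[0.4,2,0,0,0.8],[0.6,3,0,0,0.8],[0.8,4,0,0,0.8],[0.8,5,0,0,0.8]]'; python3 go.py .5018 .3444 .16 2.85
```

```text
clock: 33.88
position: [0.5689, -0.0872, 0.1693]
tool_rot: [3.141, -0.002, -3.092]
force: [0.3, -0.2, 0.0]
grip_width: 0.0683
finger_force: 0.0
clock: 34.5
position: [0.5058, 0.2118, 0.1688]
tool_rot: [3.142, 0.0, -3.092]
force: [0.6, -0.8, -0.7]
grip_width: 0.0683
finger_force: 0.0
rows xyz [-0.044  2.21   0.146] twist 0.001 | at [0.5058 0.2118 0.1688] yaw 2.85 rp [3.142 0.   ] w 0.0683 q7 1.15 t 34.5
```

```bash
python3 -m creep '[[-0.04,1,0,0,0.8],[-0.04,2,0,0,0.8],[-0.04,2.2,0.1,0,0.8],[-0.04,2.2,0.2,0,0.8],[-0.04,2.2,0.2,0,0.8]]'; python3 go.py .5018 .3444 .0464 2.85;
```

```text
clock: 35.12
position: [0.5028, 0.34, 0.156]
tool_rot: [-3.14, -0.001, -3.094]
force: [0.4, -0.7, -0.1]
grip_width: 0.0681
finger_force: 0.0
rows xyz [0.012 0.076 1.827] twist -0.013 | at [0.5028 0.34   0.156 ] yaw 2.74 rp [-3.14e+00 -1.00e-03] w 0.0681 q7 0.95 t 35.12
```

```bash
python3 -m creep '[[0.01,0.06,0.2,0,0.8],[0.01,0.06,1,0,0.8],[0.01,0.06,1.65,0,0.8],[0.01,0.06,1.65,0,0.8],[0.01,0.06,1.65,0,0.8]]'; python3 go.py .5018 .3444 .0464 2.85;
```

```text
clock: 35.75
position: [0.5024, 0.3456, 0.0587]
tool_rot: [3.141, 0.001, -3.093]
force: [0.1, -0.2, 0.7]
grip_width: 0.0683
finger_force: 0.0
rows xyz [ 0.011 -0.019  0.205] twist -0.005 | at [0.5024 0.3456 0.0587] yaw 2.81 rp [3.141e+00 1.000e-03] w 0.0683 q7 0.95 t 35.75
```

```bash
python3 -m creep '[[0.01,-0.02,0.15,0,0.8],[0.01,-0.02,0.19,0,0.8],[0.01,-0.02,0.19,0,0.8],[0.01,-0.02,0.19,0,0.8]]'; python3 go.py .5018 .3444 .0464 2.85; python3 -m creep '[[0,0,0,0,0.45],[0,0,0,0,0.45],[0,0,0,0,0.45],[0,0,0,0,0.45],[0,0,0,0,0.45]]' 40; python3 go.py .5018 .3444 .0464 2.85;  python3 -m creep '[[0,0,-0.9,0,0.45],[0,0,-1.9,0,0.45],[-0.2,-0.9,-1.9,0,0.45],[-0.4,-1.8,-1.9,0,0.45],[-0.6,-2.7,-1.9,0,0.45]]'; python3 go.py .563 -.0042 .0546 2.86
```

```text
clock: 36.25
position: [0.5013, 0.3444, 0.0464]
tool_rot: [3.141, 0.0, -3.092]
force: [0.5, -0.2, 0.0]
grip_width: 0.0682
finger_force: 0.0
rows xyz [-0.009 -0.001 -0.001] twist -0.0 | at [0.5013 0.3444 0.0464] yaw 2.85 rp [3.141 0.   ] w 0.0682 q7 0.95 t 36.25
clock: 36.88
position: [0.5013, 0.3445, 0.0466]
tool_rot: [3.141, 0.0, -3.092]
force: [-1.7, -0.3, 6.9]
grip_width: 0.0524
finger_force: 41.3
rows xyz [-0.008 -0.001  0.003] twist 0.0 | at [0.5013 0.3445 0.0466] yaw 2.85 rp [3.141 0.   ] w 0.0524 q7 0.95 t 36.88
clock: 37.5
position: [0.5453, 0.1827, 0.1603]
tool_rot: [3.142, 0.0, -3.092]
force: [1.3, 0.4, -1.9]
grip_width: 0.0527
finger_force: 43.9
rows xyz [-0.138 -3.126  1.762] twist 0.001 | at [0.5453 0.1827 0.1603] yaw 2.87 rp [3.142 0.   ] w 0.0527 q7 1.22 t 37.5
```

```bash
python3 -m creep '[[-0.13,-1,0,0,0.45],[-0.13,-2,0,0,0.45],[-0.13,-3.1,0,0,0.45],[-0.13,-3.1,0,0,0.45],[-0.13,-3.1,0.6,0,0.45]]'; python3 go.py .5625 -.0042 .0546 2.86;  python3 -m creep '[[0,0,0.7,0,0.45],[0,0,1,0,0.45],[0,0,1,0,0.45],[0,0,1,0,0.45]]'; python3 go.py .5625 -.0042 .0546 2.86
```

```text
clock: 38.12
position: [0.5637, -0.0015, 0.1256]
tool_rot: [3.141, 0.004, -3.093]
force: [0.8, 0.1, -2.0]
grip_width: 0.0526
finger_force: 43.9
rows xyz [ 0.028 -0.044  1.183] twist -0.013 | at [ 0.5637 -0.0015  0.1256] yaw 2.76 rp [3.141 0.004] w 0.0526 q7 1.55 t 38.12
clock: 38.62
position: [0.563, -0.0009, 0.0654]
tool_rot: [3.142, 0.002, -3.092]
force: [-0.2, 0.0, -1.2]
grip_width: 0.0527
finger_force: 43.9
rows xyz [ 0.011 -0.055  0.18 ] twist -0.001 | at [ 0.563  -0.0009  0.0654] yaw 2.85 rp [3.142e+00 2.000e-03] w 0.0527 q7 1.56 t 38.62
```

```bash
python3 -m creep '[[0.01,-0.055,0,0,0.45],[0.01,-0.055,0.08,0,0.45],[0.01,-0.055,0.14,0,0.45],[0.01,-0.055,0.14,0,0.45]]'; python3 go.py .5625 -.0042 .0546 2.86
```

```text
clock: 39.12
position: [0.5616, -0.0044, 0.0554]
tool_rot: [-3.142, -0.001, -3.092]
force: [-0.8, 0.3, -1.9]
grip_width: 0.0525
finger_force: 43.9
rows xyz [-0.016  0.002  0.013] twist -0.001 | at [ 0.5616 -0.0044  0.0554] yaw 2.85 rp [-3.142e+00 -1.000e-03] w 0.0525 q7 1.56 t 39.12
```

```bash
python3 -m creep '[[-0.015,0,0,0,0.45],[-0.015,0,0.02,0,0.45],[-0.015,0,0.02,0,0.45],[-0.015,0,0.02,0,0.45]]'; python3 go.py .5625 -.0042 .0546 2.86
```

```text
clock: 39.62
position: [0.5629, -0.0043, 0.0547]
tool_rot: [-3.142, 0.001, -3.092]
force: [0.9, 0.8, 1.6]
grip_width: 0.0526
finger_force: 44.1
rows xyz [0.007 0.003 0.001] twist -0.001 | at [ 0.5629 -0.0043  0.0547] yaw 2.85 rp [-3.142e+00  1.000e-03] w 0.0526 q7 1.56 t 39.62
```

Seated. I'll release and go for the bottle at M_b (.5865,.3356,.0438).

```bash
python3 -m creep '[[0,0,0,0,0.8],[0,0,0,0,0.8],[0,0,0,0,0.8],[0,0,-0.9,0,0.8],[0,0,-1.9,0,0.8]]'; python3 -m creep '[[0,1,0,0,0.8],[0,2,0,0,0.8],[-0.2,3,0,0,0.8],[-0.4,4,0,0,0.8],[-0.65,5,0,0,0.8]]'; python3 go.py .5865 .3356 .16 2.85
```

```text
clock: 40.25
position: [0.5621, -0.0044, 0.1693]
tool_rot: [-3.141, -0.002, -3.092]
force: [0.5, 0.9, 0.7]
grip_width: 0.0679
finger_force: 0.0
clock: 40.88
position: [0.5867, 0.2992, 0.1686]
tool_rot: [-3.141, 0.0, -3.092]
force: [1.6, 0.3, -0.0]
grip_width: 0.0687
finger_force: 0.0
rows xyz [-0.027  0.606  0.144] twist 0.001 | at [0.5867 0.2992 0.1686] yaw 2.86 rp [-3.141  0.   ] w 0.0687 q7 1.09 t 40.88
```

```bash
python3 -m creep '[[-0.03,0.6,0,0,0.8],[-0.03,0.6,0,0,0.8],[-0.03,0.6,0.5,0,0.8],[-0.03,0.6,1.2,0,0.8],[-0.03,0.6,1.2,0,0.8]]'; python3 go.py .5865 .3356 .0438 2.85
```

```text
clock: 41.5
position: [0.5854, 0.3314, 0.094]
tool_rot: [-3.139, -0.004, -3.093]
force: [-0.5, 0.7, 0.2]
grip_width: 0.0683
finger_force: 0.0
rows xyz [-0.026  0.071  0.837] twist -0.005 | at [0.5854 0.3314 0.094 ] yaw 2.81 rp [-3.139 -0.004] w 0.0683 q7 1.04 t 41.5
```

```bash
python3 -m creep '[[-0.01,0.06,0.2,0,0.8],[-0.01,0.06,0.7,0,0.8],[-0.01,0.06,0.7,0,0.8],[-0.01,0.06,0.7,0,0.8]]'; python3 go.py .5865 .3356 .0438 2.85
```

```text
clock: 42.0
position: [0.5879, 0.3372, 0.056]
tool_rot: [3.141, 0.001, -3.092]
force: [-0.4, 0.1, 1.1]
grip_width: 0.0682
finger_force: 0.0
rows xyz [ 0.024 -0.026  0.204] twist -0.001 | at [0.5879 0.3372 0.056 ] yaw 2.84 rp [3.141e+00 1.000e-03] w 0.0682 q7 1.04 t 42.0
```

```bash
python3 -m creep '[[0.02,-0.025,0.1,0,0.8],[0.02,-0.025,0.2,0,0.8],[0.02,-0.025,0.2,0,0.8],[0.02,-0.025,0.2,0,0.8]]'; python3 go.py .5865 .3356 .0438 2.85; python3 -m creep '[[0,0,0,0,0.4],[0,0,0,0,0.4],[0,0,0,0,0.4],[0,0,0,0,0.4],[0,0,0,0,0.4]]' 40; python3 go.py .5865 .3356 .0438 2.85;  python3 -m creep '[[0,0,-0.9,0,0.4],[0,0,-1.9,0,0.4],[0,-0.8,-1.9,0,0.4],[0,-1.8,-1.9,0,0.4],[0.1,-2.8,-1.9,0,0.4]]'; python3 go.py .5588 .0829 .0517 2.83
```

```text
clock: 42.5
position: [0.5861, 0.3353, 0.0426]
tool_rot: [3.142, 0.0, -3.092]
force: [-0.5, 0.2, 0.7]
grip_width: 0.0682
finger_force: 0.0
rows xyz [-0.007  0.004 -0.021] twist -0.0 | at [0.5861 0.3353 0.0426] yaw 2.85 rp [3.142 0.   ] w 0.0682 q7 1.04 t 42.5
clock: 43.12
position: [0.5862, 0.3355, 0.0428]
tool_rot: [3.141, 0.0, -3.092]
force: [-1.5, -1.1, 5.7]
grip_width: 0.0504
finger_force: 42.5
rows xyz [-0.005  0.002 -0.016] twist 0.0 | at [0.5862 0.3355 0.0428] yaw 2.85 rp [3.141 0.   ] w 0.0504 q7 1.04 t 43.12
clock: 43.75
position: [0.5882, 0.1653, 0.1564]
tool_rot: [-3.141, 0.0, -3.092]
force: [1.7, -0.3, -1.3]
grip_width: 0.0505
finger_force: 43.3
rows xyz [ 0.558 -1.347  1.745] twist 0.004 | at [0.5882 0.1653 0.1564] yaw 2.86 rp [-3.141  0.   ] w 0.0505 q7 1.28 t 43.75
```

```bash
python3 -m creep '[[0.3,-0.7,0,0,0.4],[0.56,-1.35,0,0,0.4],[0.56,-1.35,0,0,0.4],[0.56,-1.35,0.5,0,0.4],[0.56,-1.35,1.1,0,0.4]]'; python3 go.py .5585 .0829 .0507 2.83;  python3 -m creep '[[0,0,0.2,0,0.4],[0,0,0.4,0,0.4],[0,0,0.4,0,0.4],[0,0,0.4,0,0.4]]'; python3 go.py .5585 .0829 .0507 2.83
```

```text
clock: 44.38
position: [0.5594, 0.0855, 0.0901]
tool_rot: [3.141, 0.002, -3.091]
force: [0.9, 0.6, -1.8]
grip_width: 0.0509
finger_force: 43.4
rows xyz [ 0.018 -0.042  0.657] twist 0.006 | at [0.5594 0.0855 0.0901] yaw 2.88 rp [3.141e+00 2.000e-03] w 0.0509 q7 1.39 t 44.38
clock: 44.88
position: [0.5593, 0.0848, 0.0673]
tool_rot: [3.141, 0.001, -3.092]
force: [-0.1, -0.2, -2.2]
grip_width: 0.0509
finger_force: 43.2
rows xyz [ 0.016 -0.031  0.277] twist 0.002 | at [0.5593 0.0848 0.0673] yaw 2.85 rp [3.141e+00 1.000e-03] w 0.0509 q7 1.39 t 44.88
```

```bash
python3 -m creep '[[0.015,-0.03,0.1,0,0.4],[0.015,-0.03,0.2,0,0.4],[0.015,-0.03,0.24,0,0.4],[0.015,-0.03,0.24,0,0.4]]'; python3 go.py .5585 .0829 .0507 2.83
```

```text
clock: 45.38
position: [0.5579, 0.0828, 0.0519]
tool_rot: [-3.141, -0.0, -3.092]
force: [-0.2, 0.1, -2.1]
grip_width: 0.0507
finger_force: 43.2
rows xyz [-0.01   0.001  0.019] twist 0.002 | at [0.5579 0.0828 0.0519] yaw 2.85 rp [-3.141 -0.   ] w 0.0507 q7 1.4 t 45.38
```

```bash
python3 -m creep '[[-0.01,0,0.025,0,0.4],[-0.01,0,0.025,0,0.4],[-0.01,0,0.025,0,0.4]]'; python3 go.py .5585 .0829 .0507 2.83
```

```text
clock: 45.75
position: [0.5588, 0.0829, 0.0508]
tool_rot: [3.142, 0.0, -3.092]
force: [-1.8, 0.8, 2.4]
grip_width: 0.0502
finger_force: 43.9
rows xyz [0.005 0.    0.002] twist 0.003 | at [0.5588 0.0829 0.0508] yaw 2.85 rp [3.142 0.   ] w 0.0502 q7 1.4 t 45.75
```

Seated. I'll release, retreat to the left, and compare the top view with the first measurement.

```bash
python3 -m creep '[[0,0,0,0,0.8],[0,0,0,0,0.8],[0,0,0,0,0.8],[0,0,-0.9,0,0.8],[0,0,-1.9,0,0.8]]'; python3 -m creep '[[0,1,-0.5,0,0.8],[0.5,2,-0.5,0,0.8],[1,3,-0.5,0,0.8],[1.5,4,-0.5,0,0.8],[2,5,-0.5,0,0.8]]';  python3 -m creep '[[0,0,0,0,0.8],[0,0,0,0,0.8]]'; python3 - <<'E'
from h import *
cv2.imwrite("pics/top1.png",grab_frame("top"))
for n,x,y in(("bottle_mid",.558,.082),("jar_mid",.562,-.003),("seal_mid",.567,-.086)): print(fit(n,"top",.012,x,y))
print(fit("weight_mid","top",.004,.481,-.339,-.08))
E
```

```text
clock: 46.38
position: [0.558, 0.0827, 0.1654]
tool_rot: [-3.141, -0.002, -3.092]
force: [0.7, -0.4, 0.2]
grip_width: 0.0687
finger_force: 0.0
clock: 47.0
position: [0.4335, 0.3589, 0.1947]
tool_rot: [3.141, 0.0, -3.092]
force: [1.2, 0.7, -0.0]
grip_width: 0.0685
finger_force: 0.0
clock: 47.25
position: [0.4349, 0.3569, 0.1945]
tool_rot: [-3.141, 0.0, -3.092]
force: [0.1, -0.6, -0.3]
grip_width: 0.068
finger_force: 0.0
bottle_mid p 0.83
(array([ 0.55844087,  0.08292088, -0.51519342]), np.float64(0.3900469313453099))
jar_mid p 0.88
(array([ 0.56365609, -0.00388265,  0.07089524]), np.float64(0.3049613654578309))
seal_mid p 0.9
(array([ 0.56753822, -0.08768427,  0.071351  ]), np.float64(0.6002285938615035))
weight_mid p 0.76
(array([ 0.47996718, -0.33737676, -0.08361997]), np.float64(0.5681040090581478))
```

View pics/top1.png

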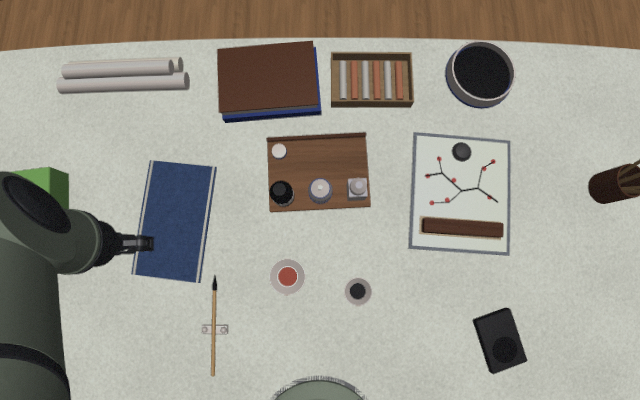

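The three stand upright on the tray at (282,192), (320,190) and (357,187), within 2 mm of where they started. The bar lies on the band at (462,228), and the arm is clear.

```bash
python3 -c "
from workcell import bot; print(bot.job_done())"
```

```text
the job is handed in; nothing more can be done
None
```

The job is handed in: the paperweight lies centred along the tan band to about 1 mm, and the bottle, jar and seal stand upright on the tray within about 2 mm of where they started, after about 47 s of the 144 s allowed.

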